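Touch off a die plate at its three pads

TASK

Before work, touch off the aluminium die plate that has three round pads: with the fingertips, press each pad lightly so that it dips for a moment, one at a time: first the left one of the two pads on the side near the robot (left as the robot sees it), then the right one, then the single pad at the back. Do not push the plate out of its place, and leave the similar plate with four pads alone.

Things in the scene. Friction and masses are not known exactly. Their poses are not given: they have to be found in the camera images.
- pad_left: Near left (+y) touch-off pad of the three-pad plate: steel disc, 23 mm across, z up; its origin is the centre of its flat top, 39 mm above the table, 10 mm above its 31 mm wide collar. Sprung: it yields straight down, from 1.2 N at first to 6 N at its stop 8 mm lower, and rises when let go. All three pads are alike.
- pad_right: Near right (-y) pad, 112 mm from the left one, along the plate's long side. The plate is plain aluminium, 124 x 164 mm at its foot, 22 mm high beside the pads, 1.6 kg, loose on the table; its long side runs across the robot's view, turned up to 0.35 rad. In the plate's frame the pads are at (-36, 56), (-36, -56) and (36, 0) mm from its centre.
- pad_back: The single pad at the far side of the three-pad plate, 91 mm from each of the other two. Disc 23 mm across; origin at the centre of its top, 39 mm above the table.
- other_plate: The similar aluminium plate, not to be touched: same size and pads but four of them (these do not yield), one near each corner. Origin at the centre of its underside, long side along its y. The two plates lie side by side, one left and one right of the middle, in either order.

How it is judged:
On the way, in this order (a step that is already met when the one before it is completed fails the run):
1. the fingertips press on the near left pad of the three-pad plate (contact force between the fingers and pad_left above 0.8 N), for 0.15 s.
2. the fingertips press on the near right pad of the three-pad plate (contact force between the fingers and pad_right above 0.8 N), for 0.15 s.
3. the fingertips press on the back pad of the three-pad plate (contact force between the fingers and pad_back above 0.8 N), for 0.15 s.
At the end, for the whole second after the job is handed in: The three pads were pressed in the order near left, near right, back (over 0.8 N for 0.15 s each); they are let go and at rest, each within 12 mm of where it was at the start (distance of each of pad_left, pad_right, pad_back from where it was at the start of the episode below 0.012 m and linear speed of each of pad_left, pad_right, pad_back below 0.01 m/s); the robot touches nothing.
It fails at once if a pad is pressed hard (over 25 N) (contact force between the fingers and pad_left above 25 N or contact force between the fingers and pad_right above 25 N or contact force between the fingers and pad_back above 25 N).
It fails at once if the plate is pushed out of its place (a pad is over 20 mm from where it was) (distance of any of pad_left, pad_right, pad_back from where it was at the start of the episode above 0.02 m).
It fails at once if the four-pad plate is touched with over 2 N (contact force between the fingers and other_plate above 2 N).
It also fails if it takes over 45 s, if anything falls off the work surface, if the arm or the gripper's body presses on something with over 40 N, if the wrist force passes 120 N, or if a joint passes its speed limit or range.

ROBOT

A 7-joint arm with a two-finger parallel gripper is mounted at the origin on a cart in front of the work surface, level with it; the furniture and walls round the work are solid. World frame = base frame: x ahead of the robot, y to its left, z up, the work surface at z = 0. Lengths are in m, angles in rad, forces in N, time in s.
With the tool pointing down it reaches from about 0.4 to 0.85 m from the base axis. Payload 10.4 kg.
Tool frame: the origin (TCP) lies at the very end of the fingers, on their centre line; the grasp point (between the pads) lies 19 mm behind it; x points along the fingers, y is the direction in which the jaws open and shut, and the axes are right-handed (so a half turn about x gives the same grasp; the last joint's range is limited). The gripper opens to 85 mm and grips with 20 to 120 N. Pads are 22 mm wide; open, the fingers measure 114 mm over their backs; the gripper's body (76 mm by 85 mm) begins 54 mm behind the grasp point. The pads swing forward as they close: fully open they stand 13 mm farther back than shut.
Start: joints at [-1.296, 0.332, -0.065, 1.46, 0.022, 1.35, -0.088], TCP at [0.183, 0.598, 0.231] pointing down, gripper open.
Joint ranges: [-2.6, 2.6], [-0.5, 2.12], [-1.47, 1.34], [0.16, 2.42], [-1.27, 4.41], [0.06, 2.06], [-2.6, 2.6]. Speed limits (rad/s): [2.22, 2.22, 2.79, 2.79, 3.14, 3.14, 3.14].

INTERFACE

Orientations are given as [roll, pitch, yaw] about the fixed x, y, z axes, in that order (R = Rz(yaw) Ry(pitch) Rx(roll)).
In Python, from workcell import monitor, camera, camera_params, job gives the robot as it stands.
- The arm moves only by the shell command python3 -m inch 'ROWS' [FORCE]. ROWS is JSON, a list of rows, each an object with "slide": the shift along the world's x, y, z in m, a list of three; "angular": the turn, a rotation vector about the world's x, y, z in rad, a list of three; "fingers": the closure, from -1 (fully open) to 1 (shut). A call has 1 to 5 rows; each row is the pose to reach, as a shift and turn from the pose commanded when the call began; what a row does not reach only later rows make up. A row lasts 1/10 s, in which the tool goes at most 50 mm and 8.59 degrees, less where a joint would pass 70% of its speed; a pose out of reach is approached as far as the arm can. A call with a gripper value outside its range is refused whole. The fingers move at their own pace and stop on an object; FORCE is the grip in N (left out, the last holds). Time passes only in rows, so rows that repeat a pose let the fingers close. It gives the time, the measured TCP pose, the force and the opening at its end, in the units of the state.
- monitor.read_state(): the state, without advancing time (a new reading comes with each control period).
- camera(name): name is "scene" or "top"; returns the picture (400x640x3 uint8, red, green, blue); there is no depth.
- camera_params(name): a dict with "fx", "fy", "cx", "cy" (pixels), "R" (3x3) and "t" (3): a world point X has camera coordinates R X + t. Camera axes: x right, y down, z forward; pixel columns grow to the right and rows downward; lengths in m; the calibration is good to about 2 mm. A picture is of the moment at which its call begins. camera_params takes no time and is no camera call.
- job.sign_off(): hands the job in, once; it reports no verdict.
The state is a dict: "clock": time; "joint_positions": joint angles; "joint_velocities": joint speeds; "joint_efforts": joint torques, N m; "tool_pos": TCP position; "tool_rot": TCP orientation; "wrist_force": force on the tool from outside, world axes, zero at the start; "ft_torque": the same for the moment, N m; "grip_width": finger opening in m.
Only numpy, scipy, OpenCV 4.12 (cv2) and the standard library are available. Lean on these libraries where they do the work, as an engineer would, in place of code of your own. Each camera call takes 0.05 s, during which the arm holds its last target. There are 200 camera calls.

## Working session

There is one attempt and no reset: what is moved stays moved. The work goes in short steps, Python scripts to look and compute and a shell command to move; the robot and the scene stay as the last step left them, time stands still between calls to the robot, and variables do not carry over. Pictures are saved under pics/ and viewed, about 8 in all and at most 12, crops included, and the job is handed in when it is done.

```bash
mkdir -p pics; ls
python3 - <<'E'
from workcell import monitor,camera,camera_params
import cv2
for n in("top","scene"):
    cv2.imwrite(f"pics/{n}0.png",camera(n)[:,:,::-1])
    print(n,camera_params(n))
print(monitor.read_state())
E
```

```text
pics
top {'fx': 367.1160799882437, 'fy': 367.1160799882437, 'cx': 325.18377273508537, 'cy': 192.9598042556209, 'R': array([[ 0.00483447, -0.99998765, -0.0011488 ],
       [-0.98342261, -0.00454614, -0.18127135],
       [ 0.18126389,  0.00200611, -0.98343245]]), 't': array([-0.0177615 ,  0.51946746,  0.80380796])}
scene {'fx': 373.69376953056747, 'fy': 373.69376953056747, 'cx': 321.3469274948685, 'cy': 196.37959353300045, 'R': array([[-0.92263859, -0.38563908, -0.00453198],
       [-0.24626121,  0.59814025, -0.76261633],
       [ 0.29680542, -0.7025032 , -0.64683522]]), 't': array([0.45569441, 0.18911923, 0.73901395])}
{'clock': 0.1, 'joint_positions': array([-1.29556464,  0.33280651, -0.06470607,  1.46082078,  0.02161042,
        1.34989   , -0.08849759]), 'joint_velocities': array([-0.00144766, -0.00081605, -0.00057981, -0.00240347, -0.00074777,
       -0.00045965, -0.00014903]), 'joint_efforts': array([ 8.92282242e-04, -6.26749778e+01,  4.87489044e-02, -3.92425919e+01,
        1.61891570e-02,  7.01601530e-03, -1.94621236e-06]), 'tool_pos': array([0.18331379, 0.59718153, 0.23061431]), 'tool_rot': array([-1.5203337 ,  1.56956753, -1.8181365 ]), 'wrist_force': array([-0.49660702, -0.30796156,  0.96426606]), 'ft_torque': array([0.02100872, 0.00952704, 0.03349855]), 'grip_width': 0.08574814457956621}
```

View pics/top0.png

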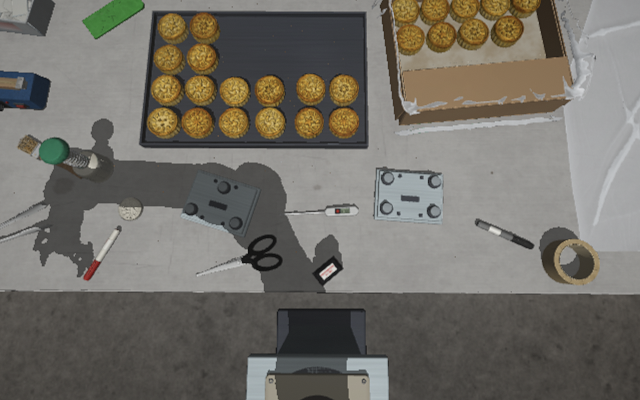

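View pics/scene0.png

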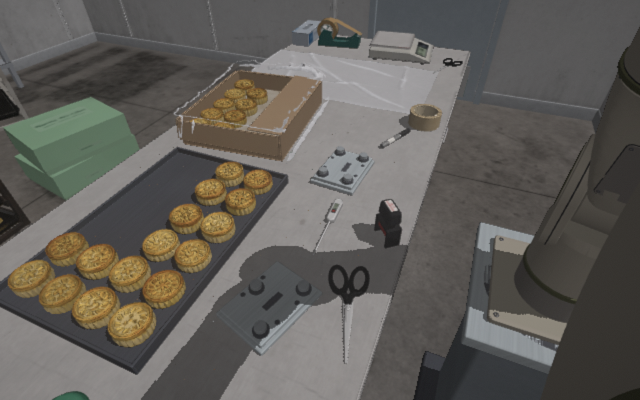

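The top view shows the three-pad plate left of the middle, with pads near (190,210), (235,224) and back (223,187), in the arm's shadow. The four-pad plate is on the right, around (408,195). Next I'll enlarge both views of the three-pad plate to locate the pads.

Run:
```python
import cv2,numpy as np
a=cv2.imread("pics/top0.png")[165:245,175:265]; b=cv2.imread("pics/scene0.png")[255:355,210:330]
f=lambda i,s:cv2.resize(np.clip(i.astype(float)*1.8,0,255).astype(np.uint8),None,fx=s,fy=s,interpolation=cv2.INTER_CUBIC)
A=f(a,4);B=f(b,3.5)
h=max(A.shape[0],B.shape[0]);o=np.zeros((h,A.shape[1]+B.shape[1],3),np.uint8)
o[:A.shape[0],:A.shape[1]]=A;o[:B.shape[0],A.shape[1]:]=B
cv2.imwrite("pics/crop1.png",o);print(o.shape)
```

```text
(350, 780, 3)
```

View pics/crop1.png

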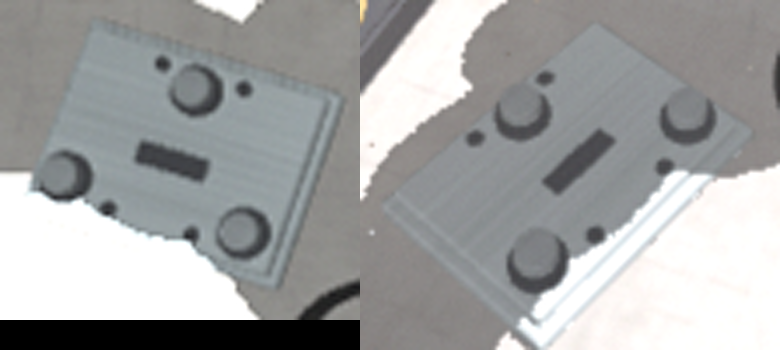

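The crop shows the disc centres. In the top half they are back (195,88), left (66,174) and right (241,232). In the scene half they are back (521,104), left (538,253) and right (687,112).

```bash
cat > h.py <<'E'
import numpy as np
from workcell import camera_params
def ray(n,uv,z):
    p=camera_params(n);R,t=p["R"],p["t"];c=-R.T@t
    d=R.T@np.array([(uv[0]-p["cx"])/p["fx"],(uv[1]-p["cy"])/p["fy"],1]);return c+d*(z-c[2])/d[2]
def proj(n,X):
    p=camera_params(n);q=p["R"]@X+p["t"];return np.array([p["fx"]*q[0]/q[2]+p["cx"],p["fy"]*q[1]/q[2]+p["cy"]])
E
python3 - <<'E'
from h import *
from workcell import monitor
from scipy.spatial.transform import Rotation as Ro
T=[(66,174),(241,232),(195,88)];S=[(538,253),(687,112),(521,104)]
P=[]
for t,s in zip(T,S):
    a=ray("top",((t[0]+.5)/4-.5+175,(t[1]+.5)/4-.5+165),.039)
    b=ray("scene",((s[0]-360+.5)/3.5-.5+210,(s[1]+.5)/3.5-.5+255),.039)
    print(a,b);P.append((a+b)[:2]/2)
P=np.array(P);M=np.array([(-.036,.056),(-.036,-.056),(.036,0)])
print([np.linalg.norm(P[i]-P[j]) for i,j in((0,1),(0,2),(1,2))])
c=P.mean(0);m=M.mean(0);U,_,V=np.linalg.svd((M-m).T@(P-c));R=(U@V).T
print("yaw",np.arctan2(R[1,0],R[0,0]),"centre",c-R@m);print((M-m)@R.T+c)
s=monitor.read_state();print(s["tool_pos"],Ro.from_euler("xyz",s["tool_rot"]).as_matrix())
E
```

```text
[0.48380374 0.29629588 0.039     ] [0.47922783 0.30547768 0.039     ]
[0.45050611 0.19285528 0.039     ] [0.44665237 0.20193099 0.039     ]
[0.53514032 0.2240848  0.039     ] [0.53200339 0.23162672 0.039     ]
[np.float64(0.10860824335711845), np.float64(0.08968480708415956), np.float64(0.09028685140709347)]
yaw -0.3055985949895373 centre [0.49933296 0.23843486]
[[0.48184934 0.30267132]
 [0.44815256 0.19586061]
 [0.53366498 0.22760375]]
[0.18331379 0.59718153 0.23061431] [[-3.00842390e-04  2.93420250e-01  9.55983507e-01]
 [-1.19140503e-03  9.55982767e-01 -2.93420398e-01]
 [-9.99999245e-01 -1.22723686e-03  6.19822222e-05]]
```

Run:
```python
from h import *
import cv2
np.set_printoptions(linewidth=200)
for n,uv in(("top",(235,223)),("scene",(261,327))):
    g=cv2.cvtColor(cv2.imread(f"pics/{n}0.png"),cv2.COLOR_BGR2GRAY);u,v=uv
    print(n,uv);print(g[v-12:v+13,u-12:u+13])
```

```text
top (235, 223)
[[ 88  86  82  89  88  87  87  86  86  86  86  87  87  88  88  89  87  88  87  87  87  87  87  89  90]
 [ 86  86  86  86  87  87  88  87  87  88  87  86  86  87  87  87  88  89  89  88  88  88  88  88  89]
 [ 87  87  86  86  87  85  86  87  87  88  88  87  88  87  87  87  87  87  88  88  88  89  89  89  87]
 [ 86  86  87  88  87  87  86  86  86  86  88  89  88  88  88  87  87  87  86  86  88  88  89  89  83]
 [ 86  85  87  87  87  87  86  88  86  87  88  88  88  88  89  89  89  89  88  87  87  88  87  88  77]
 [ 86  85  86  86  86  86  86  87  88  90  85  75  73  74  74  84  90  88  89  88  88  88  89  85  72]
 [ 82  83  85  84  85  86  86  87  82  69  58  48  49  46  45  56  72  83  90  88  89  88  88  81  67]
 [ 84  84  83  83  83  84  86  83  66  53  58  62  61  56  41  35  42  58  78  89  88  89  87  76  65]
 [ 86  85  84  84  84  84  80  66  59  65  73  73  75  72  64  49  36  35  58  91  89  88  85  71  68]
 [ 87  87  86  86  86  86  77  59  71  73  73  72  72  74  73  63  41  34  47  77  89  88  79  66  79]
 [ 71  83  87  86  86  85  72  63  75  75  74  74  74  
[... 3383 characters left out ...]
  40  44  62  70  71  71  68  70  67  53  44  41  38  43  78 131 152 157 161 155]
 [ 85  82  81  75  45  39  40  42  46  54  55  54  52  45  41  39  41  40  62 118 151 158 162 156 134]
 [ 86  83  80  76  51  42  40  39  40  41  42  41  40  40  40  39  40  52  92 149 158 162 154 134 133]
 [ 86  86  82  79  69  54  42  42  41  40  40  42  41  41  42  42  55  94 130 159 163 155 133 133 148]
 [ 81  84  86  83  80  77  57  47  41  41  41  42  41  45  62  78 102 148 159 163 155 133 133 148 150]
 [ 79  80  83  86  85  81  78  69  57  51  48  48  59  88 118 147 152 159 163 154 135 133 147 149 149]
 [ 81  79  79  84  86  83  82  80  80  78  72  73  99 148 151 154 158 163 155 134 132 148 149 150 152]]
```

The first scene picks included the discs' side walls, which biased y by about 9 mm. With that corrected, both views agree with the top-view rays: left ≈ (0.484, 0.299), right ≈ (0.450, 0.193), back ≈ (0.536, 0.224). I'll shut the fingers and go above the left pad.

```bash
python3 -m inch '[{"slide":[0.035,-0.035,0],"angular":[0,0,0],"fingers":1},{"slide":[0.07,-0.07,0],"angular":[0,0,0],"fingers":1},{"slide":[0.1,-0.1,0],"angular":[0,0,0],"fingers":1},{"slide":[0.13,-0.13,0],"angular":[0,0,0],"fingers":1},{"slide":[0.16,-0.16,0],"angular":[0,0,0],"fingers":1}]' 20
python3 -m inch '[{"slide":[0.035,-0.035,0],"angular":[0,0,0],"fingers":1},{"slide":[0.07,-0.07,-0.02],"angular":[0,0,0],"fingers":1},{"slide":[0.1,-0.1,-0.04],"angular":[0,0,0],"fingers":1},{"slide":[0.13,-0.13,-0.07],"angular":[0,0,0],"fingers":1},{"slide":[0.141,-0.138,-0.1],"angular":[0,0,0],"fingers":1}]'
python3 -m inch '[{"slide":[0,0,-0.03],"angular":[0,0,0],"fingers":1},{"slide":[0,0,-0.04],"angular":[0,0,0],"fingers":1},{"slide":[0,0,-0.04],"angular":[0,0,0],"fingers":1},{"slide":[0,0,-0.04],"angular":[0,0,0],"fingers":1}]'
```

```text
clock: 0.6
tool_pos: [0.3443, 0.4359, 0.2311]
tool_rot: [-2.292, 1.57, -2.59]
wrist_force: [0.7, 0.1, 1.1]
grip_width: 0.0122
clock: 1.1
tool_pos: [0.4876, 0.2951, 0.1307]
tool_rot: [-0.087, 1.569, -0.39]
wrist_force: [0.1, -0.5, 0.3]
grip_width: -0.0001
clock: 1.5
tool_pos: [0.4846, 0.3004, 0.0925]
tool_rot: [1.105, 1.569, 0.809]
wrist_force: [-0.0, 0.5, -0.6]
grip_width: 0.0005
```

```bash
python3 -m inch '[{"slide":[0,0,-0.02],"angular":[0,0,0],"fingers":1},{"slide":[0,0,-0.035],"angular":[0,0,0],"fingers":1},{"slide":[0,-0.001,-0.042],"angular":[0,0,0],"fingers":1},{"slide":[0,-0.001,-0.042],"angular":[0,0,0],"fingers":1}]'
python3 - <<'E'
from workcell import camera
import cv2,numpy as np
from h import *
a=camera("top")[:,:,::-1];b=camera("scene")[:,:,::-1]
A=cv2.resize(a[155:245,165:265],None,fx=4,fy=4,interpolation=3);B=cv2.resize(b[240:355,210:320],None,fx=4,fy=4,interpolation=3)
o=np.zeros((460,840,3),np.uint8);o[:360,:400]=A;o[:,400:]=B
cv2.imwrite("pics/near1.png",o[:,:800])
E
```

```text
clock: 1.9
tool_pos: [0.484, 0.2982, 0.0488]
tool_rot: [-2.193, 1.57, -2.491]
wrist_force: [-0.1, -0.4, 0.1]
grip_width: 0.0
```

View pics/near1.png

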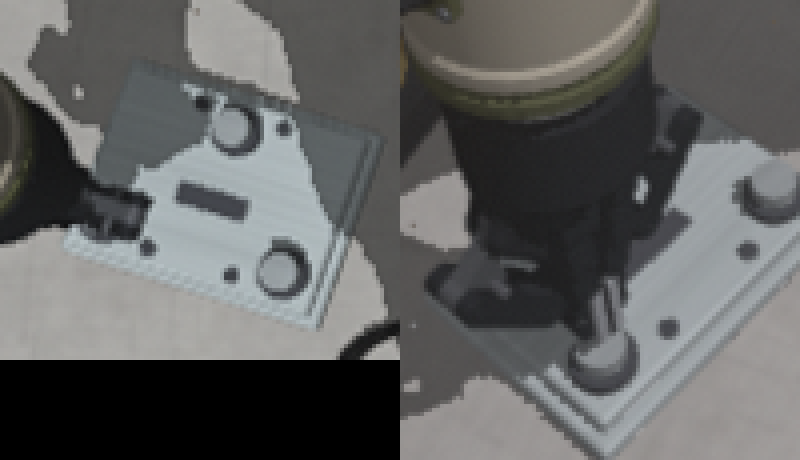

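The fingertips, at about (605,338) in the crop, hang roughly 10 mm above the left pad at about (603,355), and they are centred. I'll press in small steps.

```bash
python3 -m inch '[{"slide":[0,0,-0.004],"angular":[0,0,0],"fingers":1},{"slide":[0,0,-0.008],"angular":[0,0,0],"fingers":1},{"slide":[0,0,-0.011],"angular":[0,0,0],"fingers":1},{"slide":[0,0,-0.011],"angular":[0,0,0],"fingers":1}]'
python3 -m inch '[{"slide":[0,0,-0.002],"angular":[0,0,0],"fingers":1},{"slide":[0,0,-0.003],"angular":[0,0,0],"fingers":1},{"slide":[0,0,-0.003],"angular":[0,0,0],"fingers":1},{"slide":[0,0,-0.003],"angular":[0,0,0],"fingers":1}]'
```

```text
clock: 2.4
tool_pos: [0.4844, 0.2986, 0.0381]
tool_rot: [2.768, 1.571, 2.47]
wrist_force: [-0.7, -0.8, 1.4]
grip_width: 0.0002
clock: 2.8
tool_pos: [0.4845, 0.2986, 0.0355]
tool_rot: [1.242, 1.57, 0.944]
wrist_force: [-1.1, 0.1, 2.4]
grip_width: 0.0001
```

```bash
python3 -m inch '[{"slide":[0,0,-0.0015],"angular":[0,0,0],"fingers":1},{"slide":[0,0,-0.0015],"angular":[0,0,0],"fingers":1},{"slide":[0,0,-0.0015],"angular":[0,0,0],"fingers":1}]'
python3 - <<'E'
from workcell import camera,monitor
import cv2
f=[]
for i in range(4):
    b=camera("scene");f.append(monitor.read_state()["wrist_force"][2])
print(f)
E
python3 -m inch '[{"slide":[0,0,0.02],"angular":[0,0,0],"fingers":1},{"slide":[0,0,0.045],"angular":[0,0,0],"fingers":1},{"slide":[-0.017,-0.05,0.045],"angular":[0,0,0],"fingers":1},{"slide":[-0.034,-0.1055,0.045],"angular":[0,0,0],"fingers":1},{"slide":[-0.034,-0.1055,0.045],"angular":[0,0,0],"fingers":1}]'
python3 -m inch '[{"slide":[0,0,-0.015],"angular":[0,0,0],"fingers":1},{"slide":[0,0,-0.03],"angular":[0,0,0],"fingers":1},{"slide":[0,0,-0.03],"angular":[0,0,0],"fingers":1},{"slide":[0,0,-0.03],"angular":[0,0,0],"fingers":1}]'
python3 - <<'E'
from workcell import camera
import cv2,numpy as np
a=camera("top")[:,:,::-1];b=camera("scene")[:,:,::-1]
A=cv2.resize(a[155:245,165:265],None,fx=4,fy=4,interpolation=3);B=cv2.resize(b[240:355,220:320],None,fx=4,fy=4,interpolation=3)
o=np.zeros((460,800,3),np.uint8);o[:360,:400]=A;o[:,400:]=B
cv2.imwrite("pics/near2.png",o)
E
```

```text
clock: 3.1
tool_pos: [0.4845, 0.2986, 0.0339]
tool_rot: [1.169, 1.57, 0.871]
wrist_force: [-0.4, -0.7, 3.7]
grip_width: -0.0001
[np.float64(3.50494203625197), np.float64(4.037317600782104), np.float64(3.976690886253687), np.float64(4.625255515006925)]
clock: 3.8
tool_pos: [0.4488, 0.1875, 0.0781]
tool_rot: [-2.053, 1.568, -2.356]
wrist_force: [1.1, -0.4, -0.2]
grip_width: 0.0001
clock: 4.2
tool_pos: [0.4502, 0.193, 0.0488]
tool_rot: [-2.26, 1.57, -2.558]
wrist_force: [0.3, -0.2, 0.5]
grip_width: 0.0001
```

View pics/near2.png

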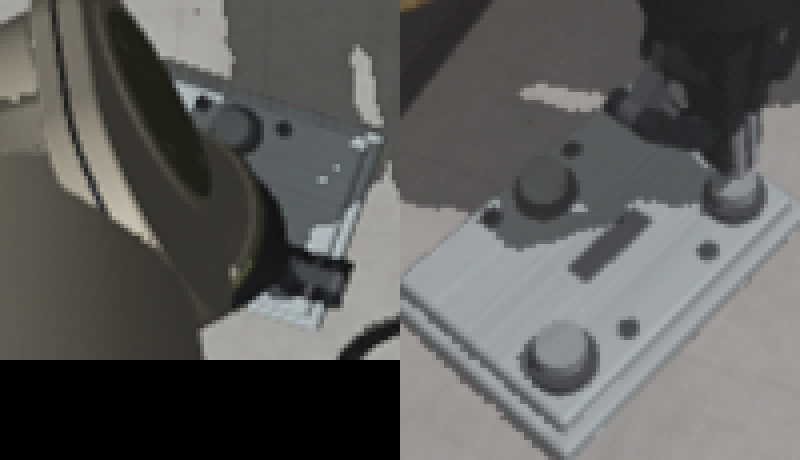

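The left pad was pressed at about 4 N and has come back up. The tip, at about (742,172), is now over the right pad at about (736,187), so I'll press it.

```bash
python3 -m inch '[{"slide":[0,0,-0.005],"angular":[0,0,0],"fingers":1},{"slide":[0,0,-0.009],"angular":[0,0,0],"fingers":1},{"slide":[0,0,-0.012],"angular":[0,0,0],"fingers":1},{"slide":[0,0,-0.0135],"angular":[0,0,0],"fingers":1},{"slide":[0,0,-0.015],"angular":[0,0,0],"fingers":1}]'
python3 -m inch '[{"slide":[0,0,0],"angular":[0,0,0],"fingers":1},{"slide":[0,0,0],"angular":[0,0,0],"fingers":1},{"slide":[0,0,0],"angular":[0,0,0],"fingers":1}]'
python3 - <<'E'
from workcell import camera,monitor
f=[]
for i in range(4):
    b=camera("scene");f.append(monitor.read_state()["wrist_force"][2])
print(f)
E
```

```text
clock: 4.8
tool_pos: [0.4505, 0.1931, 0.0339]
tool_rot: [1.498, 1.571, 1.2]
wrist_force: [-0.8, 0.1, 3.9]
grip_width: -0.0
clock: 5.1
tool_pos: [0.4504, 0.1931, 0.034]
tool_rot: [1.297, 1.57, 1.0]
wrist_force: [-1.8, 0.1, 4.4]
grip_width: -0.0003
[np.float64(4.048991152809489), np.float64(3.740685478899777), np.float64(4.832211191395825), np.float64(3.2766390255078126)]
```

```bash
python3 -m inch '[{"slide":[0,0,0.02],"angular":[0,0,0],"fingers":1},{"slide":[0,0,0.045],"angular":[0,0,0],"fingers":1},{"slide":[0.043,0.015,0.045],"angular":[0,0,0],"fingers":1},{"slide":[0.0855,0.031,0.045],"angular":[0,0,0],"fingers":1},{"slide":[0.0855,0.031,0.045],"angular":[0,0,0],"fingers":1}]'
python3 -m inch '[{"slide":[0,0,-0.015],"angular":[0,0,0],"fingers":1},{"slide":[0,0,-0.03],"angular":[0,0,0],"fingers":1},{"slide":[0,0,-0.03],"angular":[0,0,0],"fingers":1},{"slide":[0,0,-0.03],"angular":[0,0,0],"fingers":1}]'
python3 - <<'E'
from workcell import camera
import cv2,numpy as np
a=camera("top")[:,:,::-1];b=camera("scene")[:,:,::-1]
A=cv2.resize(a[155:245,165:265],None,fx=4,fy=4,interpolation=3);B=cv2.resize(b[240:355,220:320],None,fx=4,fy=4,interpolation=3)
o=np.zeros((460,800,3),np.uint8);o[:360,:400]=A;o[:,400:]=B
cv2.imwrite("pics/near3.png",o)
E
```

```text
clock: 5.8
tool_pos: [0.5393, 0.2252, 0.0779]
tool_rot: [0.016, 1.569, -0.281]
wrist_force: [-0.7, -0.3, -0.5]
grip_width: -0.0
clock: 6.2
tool_pos: [0.5348, 0.2236, 0.0482]
tool_rot: [-2.467, 1.569, -2.765]
wrist_force: [0.4, -0.2, -0.1]
grip_width: -0.0001
```

View pics/near3.png

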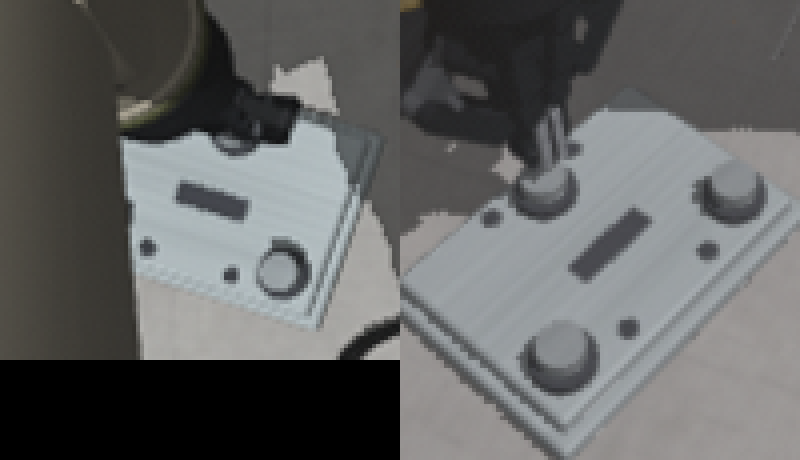

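The right pad is back up, the plate hasn't moved, and the tip, at about (550,170), hangs over the back pad at about (545,180). I'll press it, then retreat.

```bash
python3 -m inch '[{"slide":[0,0,-0.005],"angular":[0,0,0],"fingers":1},{"slide":[0,0,-0.009],"angular":[0,0,0],"fingers":1},{"slide":[0,0,-0.012],"angular":[0,0,0],"fingers":1},{"slide":[0,0,-0.0135],"angular":[0,0,0],"fingers":1},{"slide":[0,0,-0.015],"angular":[0,0,0],"fingers":1}]'
python3 -m inch '[{"slide":[0,0,0],"angular":[0,0,0],"fingers":1},{"slide":[0,0,0],"angular":[0,0,0],"fingers":1},{"slide":[0,0,0],"angular":[0,0,0],"fingers":1}]'
python3 - <<'E'
from workcell import camera,monitor
f=[]
for i in range(4):
    b=camera("scene");f.append(monitor.read_state()["wrist_force"][2])
print(f)
E
```

```text
clock: 6.8
tool_pos: [0.5359, 0.2241, 0.0339]
tool_rot: [1.662, 1.571, 1.364]
wrist_force: [-1.8, -1.1, 3.8]
grip_width: 0.0001
clock: 7.1
tool_pos: [0.5359, 0.2241, 0.034]
tool_rot: [1.697, 1.571, 1.399]
wrist_force: [-1.8, -0.2, 4.5]
grip_width: -0.0001
[np.float64(4.965477203889727), np.float64(3.724967637981407), np.float64(3.9249752222069336), np.float64(3.561264654367025)]
```

```bash
python3 -m inch '[{"slide":[0,0,0.03],"angular":[0,0,0],"fingers":1},{"slide":[0,0,0.075],"angular":[0,0,0],"fingers":1},{"slide":[0,0,0.12],"angular":[0,0,0],"fingers":1},{"slide":[0,0,0.16],"angular":[0,0,0],"fingers":1},{"slide":[0,0,0.18],"angular":[0,0,0],"fingers":1}]'
python3 -m inch '[{"slide":[0,0,0],"angular":[0,0,0],"fingers":1},{"slide":[0,0,0],"angular":[0,0,0],"fingers":1},{"slide":[0,0,0],"angular":[0,0,0],"fingers":1},{"slide":[0,0,0],"angular":[0,0,0],"fingers":1},{"slide":[0,0,0],"angular":[0,0,0],"fingers":1}]'
python3 - <<'E'
from workcell import camera,monitor
import cv2
cv2.imwrite("pics/end.png",cv2.resize(camera("scene")[240:355,210:330,::-1],None,fx=4,fy=4,interpolation=3))
print(abs(monitor.read_state()["joint_velocities"]).max())
E
```

```text
clock: 7.8
tool_pos: [0.537, 0.2242, 0.2175]
tool_rot: [0.804, 1.566, 0.506]
wrist_force: [0.8, -0.0, -0.3]
grip_width: -0.0002
clock: 8.3
tool_pos: [0.5355, 0.2238, 0.2128]
tool_rot: [-2.314, 1.569, -2.612]
wrist_force: [0.5, -0.0, 0.1]
grip_width: 0.0005
0.006395434963593742
```

View pics/end.png

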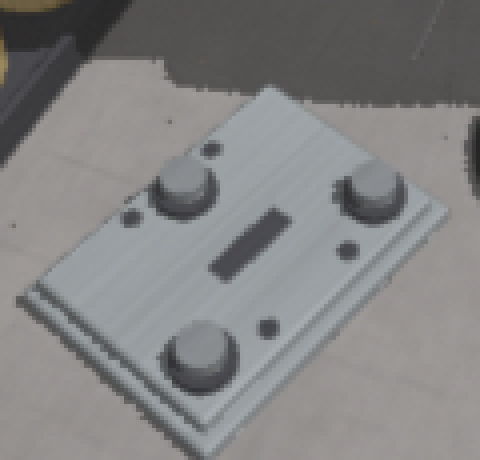

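All three pads, at about (185,185), (375,185) and (200,355), are up. The plate hasn't moved, and the arm is clear and at rest. I'll hand in.

```bash
python3 -c "
from workcell import job
print(job.sign_off())"
```

```text
the job is handed in; nothing more can be done
None
```

I pressed the three pads of the three-pad plate in the order near left, near right, back, with the fingers shut. Each was held down for at least 0.5 s at about 4 N on the wrist sensor, dipping about 5 mm. I then lifted the tool to z = 0.21 m and handed the job in at about 8.4 s.

**Last checks:** the final camera crop shows all three pads raised and the plate where it was, judged by eye. The wrist force was back near zero and the arm was at rest. I moved the arm only over the three-pad plate and never took it near the four-pad one.

**One disagreement:** my first pad positions from the two cameras differed by about 9 mm in y. My picks in the scene view had included the discs' side walls. I used the top view, moved about 1 mm in y, and checked from close up before each press that the fingertips were over the pad.

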